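# Drop the printing block onto the jig's hidden pin and press it

## Task

Set the wooden printing block with the rib handle between the guide rails of the printing jig; the locating pin is hidden beneath it, so slide the block along the rails until it drops onto the pin, then press it down until the sprung bed is all the way down. Finish while still holding it pressed down flat: do not let go. Leave everything else on the desk where it is.

Things in the scene. Friction and masses are not known exactly. Their poses are not given: they have to be found in the camera images.
- handle (a point): Grasp point in the printing block's rib handle, 52 mm above the block's underside, on its middle. The handle is an upright wooden rib, 70 mm long (x), 16 mm thick (y), from 26 to 70 mm above the underside. z is up.
- block: The printing block: plain brown wood, 100 mm (x) by 70 mm (y) by 26 mm thick without its handle, about 0.3 kg, loose on the desk. Origin at the centre of its underside, straight below the handle point. There it has a blind hole, 17 mm (x) by 21 mm (y), 20 mm deep. The same either way round (half turn).
- jig: The printing jig, fixed to the desk: wooden base 156 mm (x) by 112 mm (y); origin under its centre at desk height. Two guide rails 130 mm long run along x, 76 mm apart inside (3 mm play each side of the block), upright to 44 mm above the desk, then flared outward to 54 mm. Both ends are open. Between the rails are the sprung bed and the pin.
- bed_rest (a point): Fixed point: centre of the bed's top while the bed is up, 30 mm above the desk; axes as the jig's. The bed is a pale wood board 124 by 70 mm with a slot 20 mm wide along its middle. In the slot stands the locating pin, fixed, 12 mm thick, coned to 6 mm over its last 4 mm; its tip is 8 mm above this point. A block riding on the tip has its underside there.
- bed (a joint): How far the sprung bed is pressed down, m: 0 up, 0.008 at the bottom stop. It takes about 4 N to start and 12 N to reach the stop. The bed moves straight down; pin and rails do not. The pin is on the jig's centre line, anywhere from 18 mm behind to 18 mm ahead of bed_rest along the jig's x, a new place each time and not reported.
- inkstone: Round dark inkstone with a hollow, 90 mm across, 22 mm high; origin at the centre of its underside. Not part of the job; leave it.
- seal: Stone seal, 26 mm square, 55 mm high with a round top; origin at the centre of its underside. Not part of the job; leave it.
- dish: White water dish, 76 mm across, 40 mm high; origin at the centre of its underside. Not part of the job; leave it.
- paperweight: Dark wooden bar paperweight, 26 by 170 by 18 mm; origin at the centre of its underside. Not part of the job; leave it.
- ink_bottle: Black ink bottle, 38 by 62 mm, 127 mm high with its cap; origin at the centre of its underside. Not part of the job; leave it.
- plain_block: Plain wooden block without a handle or hole, 90 by 60 by 30 mm (not the printing block); origin at the centre of its underside. Not part of the job; leave it.
- brush: Flat paste brush lying on the desk, 200 mm long, 42 mm wide, 20 mm thick; origin at the centre of its underside. Not part of the job; leave it.

How it is judged:
By the outcome, as a careful person would: the job done as asked, in the order asked, and still so for the second after the job is handed in, while the arm keeps its last pose, push and grip.
It also fails if it takes over 54 s, if anything falls off the work surface, if the arm or the gripper's body presses on something with over 40 N, if the wrist force passes 120 N, or if a joint passes its speed limit or range.

## Robot

A 6-joint arm with a two-finger parallel gripper is mounted at the origin on the work surface. World frame = base frame: x ahead of the robot, y to its left, z up, the work surface at z = 0. Lengths are in m, angles in rad, forces in N, time in s.
With the tool pointing down it reaches from about 0.375 to 0.9 m from the base axis. Payload 3.1 kg.
Tool frame: the origin (TCP) lies between the finger pads; the fingertips stand 25 mm ahead of it and the grasp point (between the pads) lies 6 mm ahead of it; y points along the fingers, x is the direction in which the jaws open and shut, and the axes are right-handed (so a half turn about y gives the same grasp; the last joint's range is limited). The gripper opens to 87 mm and grips with 3 to 60 N. Pads are 19 mm wide; open, the fingers measure 117 mm over their backs; the gripper's body (75 mm by 190 mm) begins 51 mm behind the grasp point.
Start: joints at [-1.435, 0.527, 1.433, -0, 1.181, -0.178], TCP at [0.193, -0.594, 0.248] pointing down, gripper open.
Joint ranges: [-3.08, 3.08], [-0.75, 2.2], [0.22, 2.44], [-1.43, 4.57], [0, 2.65], [-2.85, 2.85]. Speed limits (rad/s): [2.79, 2.79, 3.14, 3.14, 3.14, 3.14].

## Interface

Orientations are given as a unit quaternion [x, y, z, w].
In Python, from rig import robot gives the robot as it stands.
- The arm moves only by the tool carry_out, never from a script. Its argument "moves" is a list of rows, each a list of 7 numbers: the opening, from 0 (shut) to 1 (fully open), then the shift along the tool's x, y, z in cm, then the turn, a rotation vector about the tool's x, y, z in rad. In form: [[grip, x, y, z, rx, ry, rz], ...]. A call has 1 to 20 rows; each row is the pose to reach, as a shift and turn from the pose commanded when the call began, along the tool's axes at that moment; what a row does not reach only later rows make up. A row lasts 1/10 s, in which the tool goes at most 50 mm and 8.59 degrees, less where a joint would pass 70% of its speed; a pose out of reach is approached as far as the arm can. A call with a gripper value outside its range is refused whole. The fingers move at their own pace and stop on an object; "force" is the grip in N (left out, the last holds). Time passes only in rows, so rows that repeat a pose let the fingers close. It gives the time, the measured TCP pose, the force and the opening at its end, in the units of the state.
- robot.get_obs(): the state, without advancing time (a new reading comes with each control period).
- robot.camera(name): name is "scene" or "top"; returns the picture (384x512x3 uint8, red, green, blue); there is no depth.
- robot.camera_params(name): a dict with "fx", "fy", "cx", "cy" (pixels), "extrinsics" (4x4, takes a point from camera to world coordinates). Camera axes: x right, y down, z forward; pixel columns grow to the right and rows downward; lengths in m; the calibration is good to about 2 mm. A picture is of the moment at which its call begins. camera_params takes no time and is no camera call.
- robot.hand_in(): hands the job in, once; it reports no verdict.
The state is a dict: "time": time; "q": joint angles; "joint_velocities": joint speeds; "joint_torque": joint torques, N m; "position": TCP position; "tool_rot": TCP orientation; "ft_force": force on the tool from outside, world axes, zero at the start; "moment": the same for the moment, N m; "grip_width": finger opening in m.
Only numpy, scipy, OpenCV 4.12 (cv2) and the standard library are available. Lean on these libraries where they do the work, as an engineer would, in place of code of your own. Each camera call takes 0.05 s, during which the arm holds its last target.

## Working session

There is one attempt and no reset: what is moved stays moved. The work goes in short steps, Python scripts to look and compute and a tool call to move; the robot and the scene stay as the last step left them, time stands still between calls to the robot, and variables do not carry over. Pictures are saved under pics/ and viewed, and the job is handed in when it is done.

Besides the shell and the picture viewer there is one more tool, called after "Call:" in YAML: its name, and indented under it one key for each argument. carry_out: Moves the arm, as the interface text tells. Its arguments: {"type":"object","properties":{"moves":{"type":"array"},"force":{"type":"number"}},"required":["moves"]}

```bash
mkdir -p pics; ls; python3 - <<'E'
from rig import robot
import cv2,numpy as np
for n in ("scene","top"):
    im=robot.camera(n); cv2.imwrite(f"pics/{n}0.png",im[:,:,::-1])
    p=robot.camera_params(n); print(n,p["fx"],p["fy"],p["cx"],p["cy"]); print(np.round(p["extrinsics"],4).tolist())
o=robot.get_obs(); print({k:np.round(v,4).tolist() for k,v in o.items()})
E
```

```text
pics
scene 388.3989385781495 388.3989385781495 256.3444181794809 190.26606226705692
[[-0.1587, 0.7589, -0.6316, 1.3054], [0.9873, 0.1268, -0.0957, 0.1009], [0.0075, -0.6387, -0.7694, 0.9018], [0.0, 0.0, 0.0, 1.0]]
top 375.708506504518 375.708506504518 254.45731782516404 192.08768648819554
[[-0.0188, -0.9944, 0.1041, 0.4843], [-0.9998, 0.0195, 0.0059, -0.0069], [-0.0079, -0.1039, -0.9946, 1.345], [0.0, 0.0, 0.0, 1.0]]
{'time': 0.1, 'q': [-1.4355, 0.5284, 1.4338, -0.0, 1.1814, -0.1785], 'joint_velocities': [-0.0008, -0.0021, -0.003, -0.0001, 0.0013, -0.0023], 'joint_torque': [-0.0004, -44.0986, -17.7151, 0.0634, 0.0534, -0.0001], 'position': [0.1929, -0.5938, 0.2467], 'tool_rot': [-0.5715, 0.4162, -0.4152, 0.5725], 'ft_force': [0.1457, 0.5452, 0.1739], 'moment': [-0.0339, -0.0359, -0.0263], 'grip_width': 0.0866}
```

View pics/scene0.png

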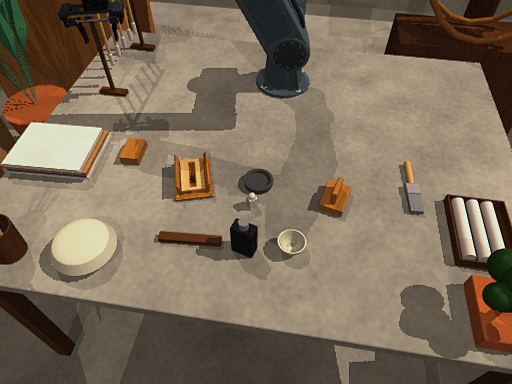

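View pics/top0.png

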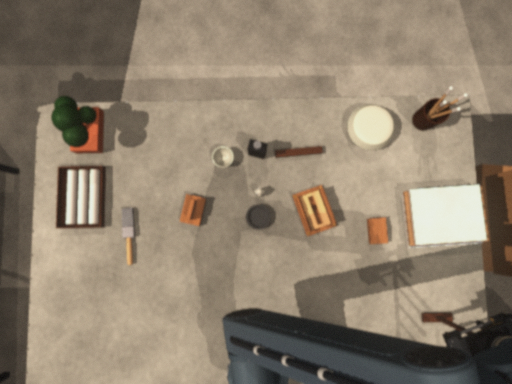

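```bash
python3 - <<'E'
from scipy.spatial.transform import Rotation as R
print(R.from_quat([-0.5715, 0.4162, -0.4152, 0.5725]).as_matrix().round(3))
E
```

```text
[[ 0.309 -0.     0.951]
 [-0.951  0.002  0.309]
 [-0.002 -1.     0.   ]]
```

```bash
python3 - <<'E'
import cv2
t=cv2.imread("pics/top0.png"); s=cv2.imread("pics/scene0.png")
f=lambda im,x,y,w,h,k:cv2.resize(im[y:y+h,x:x+w],None,fx=k,fy=k,interpolation=cv2.INTER_CUBIC)
a=f(t,285,175,60,70,6.5);b=f(t,165,175,60,70,6.5)
cv2.imwrite("pics/c1.png",cv2.hconcat([a,b]))
a=f(s,165,140,60,65,6.5);b=f(s,310,165,60,65,6.5)
cv2.imwrite("pics/c2.png",cv2.hconcat([a,b]))
E
```

```text
(no output)
```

View pics/c1.png

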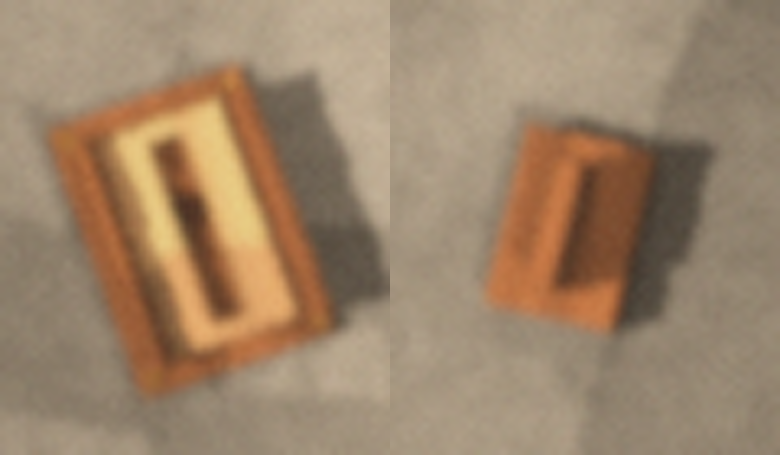

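View pics/c2.png

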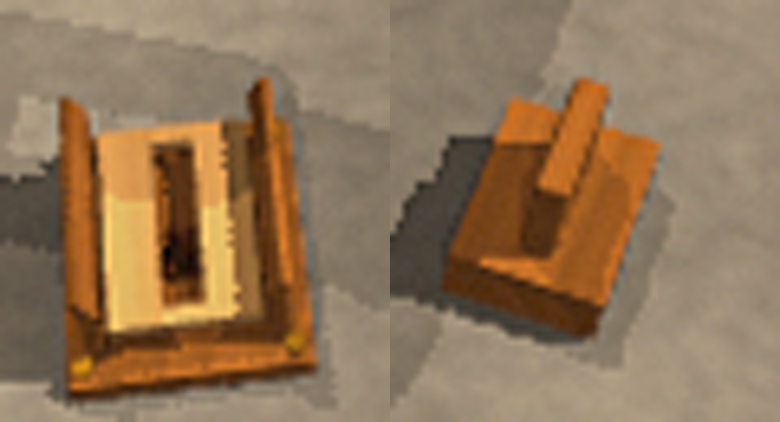

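```bash
cat > h.py <<'E'
from rig import robot
import numpy as np
from scipy.optimize import least_squares
P={n:robot.camera_params(n) for n in("scene","top")}
def proj(n,X):
    p=P[n];E=np.linalg.inv(np.array(p["extrinsics"]));c=(E[:3,:3]@np.asarray(X,float).T).T+E[:3,3]
    return np.c_[p["fx"]*c[:,0]/c[:,2]+p["cx"],p["fy"]*c[:,1]/c[:,2]+p["cy"]]
def ray(n,uv,z):
    p=P[n];E=np.array(p["extrinsics"]);d=E[:3,:3]@[(uv[0]-p["cx"])/p["fx"],(uv[1]-p["cy"])/p["fy"],1];o=E[:3,3]
    return o+d*(z-o[2])/d[2]
def tf(x,y,a,L):
    L=np.asarray(L,float);c,s=np.cos(a),np.sin(a)
    return np.c_[x+c*L[:,0]-s*L[:,1],y+s*L[:,0]+c*L[:,1],L[:,2]]
def fit(obs,x0):
    def r(v):
        return np.concatenate([(proj(n,tf(*v,[l]))[0]-uv) for n,uv,l in obs])
    s=least_squares(r,x0,loss='soft_l1');return s.x,r(s.x).reshape(-1,2)
E
python3 - <<'E'
from h import *
def c(u,v,ox,oy,dx=0): return np.array([(u-dx+.5)/6.5+ox-.5,(v+.5)/6.5+oy-.5])
S=lambda u,v:c(u,v,310,165,390); T=lambda u,v:c(u,v,165,175,390)
k=1e-3
top=[(50,35,26),(50,-35,26),(-50,-35,26),(-50,35,26)]
for lab in("scene","top","both"):
    o=[]
    if lab!="top":
        for uv,l in zip([(605,305),(448,262),(512,98),(660,143)],top): o.append(("scene",S(*uv),np.array(l)*k))
        for uv,l in zip([(608,88),(572,195),(538,188),(583,78)],[(-35,8,70),(35,8,70),(35,-8,70),(-35,-8,70)]): o.append(("scene",S(*uv),np.array(l)*k))
        for uv,l in zip([(443,290),(590,338)],[(50,-35,0),(50,35,0)]): o.append(("scene",S(*uv),np.array(l)*k))
    if lab!="scene":
        for uv,l in zip([(525,125),(652,150),(615,330),(488,300)],top): o.append(("top",T(*uv),np.array(l)*k))
    x,r=fit(o,[.45,.2,-.25]);print(lab,x.round(4));print(r.round(1).tolist())
S=lambda u,v:c(u,v,165,140); T=lambda u,v:c(u,v,285,175)
for lab in("scene","top","both"):
    o=[]
    if lab!="top":
        for uv,l in zip([(70,398),(315,370),(100,135),(107,330)],[(78,-56,0),(78,56,0),(-62,-35,30),(62,-35,30)]): o.append(("scene",S(*uv),np.array(l)*k))
    if lab!="scene":
        for uv,l in zip([(55,133),(240,68),(335,325),(150,395)],[(78,56,12),(78,-56,12),(-78,-56,12),(-78,56,12)]): o.append(("top",T(*uv),np.array(l)*k))
    x,r=fit(o,[.45,-.15,.35]);print(lab,x.round(4));print(r.round(1).tolist())
    pt=ray("top",T(190,205),.036);ps=ray("scene",S(182,250),.036)
    for q in(pt,ps):
        d=q[:2]-x[:2];ca,sa=np.cos(x[2]),np.sin(x[2]);print("pin local",ca*d[0]+sa*d[1],-sa*d[0]+ca*d[1])
E
```

```text
scene [ 0.567   0.2213 -0.2354]
[[0.1, 0.2], [0.2, -0.9], [0.0, 0.1], [0.1, 0.1], [0.6, -0.5], [-0.2, 0.5], [-0.6, -0.1], [-1.0, -0.6], [-0.2, 0.3], [0.7, 0.6]]
top [ 0.5655  0.2207 -0.2146]
[[0.2, -0.2], [0.1, -0.3], [-0.2, -0.1], [-0.1, 0.7]]
both [ 0.5666  0.2211 -0.2287]
[[0.1, 0.1], [0.3, -0.9], [-0.1, -0.0], [-0.0, -0.1], [0.5, -0.6], [-0.2, 0.4], [-0.6, -0.2], [-1.1, -0.7], [-0.1, 0.3], [0.8, 0.4], [0.4, -0.6], [0.1, -0.4], [-0.5, -0.2], [-0.4, 0.2]]
scene [ 0.5548 -0.2103  0.3129]
[[0.0, 0.5], [0.4, 0.5], [-0.2, -0.7], [-0.1, -0.5]]
pin local 0.014216805887204012 0.0008962329738774026
pin local 0.026153967336924013 0.0012413733445471985
top [ 0.5564 -0.211   0.3238]
[[-0.9, -0.5], [0.1, -1.0], [1.1, 0.7], [-0.2, 0.7]]
pin local 0.01297998060889053 0.0018818908735587637
pin local 0.02492018213795358 0.002097605494082469
both [ 0.5555 -0.2107  0.3192]
[[-0.0, 0.8], [0.4, 0.5], [-0.5, -0.5], [-0.1, -0.3], [-0.9, -0.4], [0.1, -0.8], [1.0, 1.1], [-0.4, 0.9]]
pin local 0.013719642246743644 0.0013211975011628383
pin local 0.025658730252240036 0.0015916100547906506
```

```bash
cat >> h.py <<'E'
from scipy.spatial.transform import Rotation as R
def go(pos,yaw):
    o=robot.get_obs();Rc=R.from_quat(o["tool_rot"]);p=np.array(o["position"])
    z=[np.cos(yaw),np.sin(yaw),0];y=[0,0,-1];x=np.cross(y,z)
    Rt=R.from_matrix(np.c_[x,y,z])
    print("t",round(o["time"],2),"shift cm",(Rc.inv().apply(np.array(pos)-p)*100).round(2),"turn",(Rc.inv()*Rt).as_rotvec().round(3),"F",np.round(o["ft_force"],1),"w",round(float(o["grip_width"]),4),"pos",p.round(4),"yaw",round(float(np.arctan2(Rc.as_matrix()[1,2],Rc.as_matrix()[0,2])),4))
E
python3 -c "
from h import *
go([.5666,.2211,.15],-.229);go([.5666,.2211,.058],-.229)"
```

```text
t 0.1 shift cm [-65.96   9.81  60.7 ] turn [ 0.     0.543 -0.002] F [0.1 0.5 0.2] w 0.0866 pos [ 0.1929 -0.5938  0.2467] yaw 0.3138
t 0.1 shift cm [-65.94  19.01  60.7 ] turn [ 0.     0.543 -0.002] F [0.1 0.5 0.2] w 0.0866 pos [ 0.1929 -0.5938  0.2467] yaw 0.3138
```

Call:
carry_out:
  moves:
    - [1,-66,0,60.7,0,0.543,0]
    - [1,-66,0,60.7,0,0.543,0]
    - [1,-66,0,60.7,0,0.543,0]
    - [1,-66,0,60.7,0,0.543,0]
    - [1,-66,0,60.7,0,0.543,0]
    - [1,-66,0,60.7,0,0.543,0]
    - [1,-66,0,60.7,0,0.543,0]
    - [1,-66,0,60.7,0,0.543,0]
    - [1,-66,0,60.7,0,0.543,0]
    - [1,-66,0,60.7,0,0.543,0]
    - [1,-66,0,60.7,0,0.543,0]
    - [1,-66,0,60.7,0,0.543,0]
    - [1,-66,0,60.7,0,0.543,0]
    - [1,-66,0,60.7,0,0.543,0]
    - [1,-66,0,60.7,0,0.543,0]
    - [1,-66,0,60.7,0,0.543,0]
    - [1,-66,0,60.7,0,0.543,0]
    - [1,-66,0,60.7,0,0.543,0]
    - [1,-66,0,60.7,0,0.543,0]
    - [1,-66,0,60.7,0,0.543,0]

```text
time: 2.1
position: [0.566, 0.2215, 0.2466]
tool_rot: [-0.441, 0.554, -0.553, 0.44]
ft_force: [-0.7, 0.4, 0.7]
grip_width: 0.087
```

```bash
python3 -c "
from h import *
go([.5666,.2211,.15],-.229);go([.5666,.2211,.058],-.229)"
```

```text
t 2.1 shift cm [0.01 9.66 0.08] turn [0.002 0.002 0.001] F [-0.7  0.4  0.7] w 0.087 pos [0.566  0.2215 0.2466] yaw -0.2268
t 2.1 shift cm [ 0.   18.86  0.1 ] turn [0.002 0.002 0.001] F [-0.7  0.4  0.7] w 0.087 pos [0.566  0.2215 0.2466] yaw -0.2268
```

Call:
carry_out:
  moves:
    - [1,0,5,0,0,0,0]
    - [1,0,10,0.1,0,0,0]
    - [1,0,14,0.1,0,0,0]
    - [1,0,17,0.1,0,0,0]
    - [1,0,18.7,0.1,0,0,0]
    - [1,0,18.7,0.1,0,0,0]
    - [0,0,18.7,0.1,0,0,0]
    - [0,0,18.7,0.1,0,0,0]
    - [0,0,18.7,0.1,0,0,0]
    - [0,0,18.7,0.1,0,0,0]
    - [0,0,18.7,0.1,0,0,0]
    - [0,0,18.7,0.1,0,0,0]
    - [0,0,18.7,0.1,0,0,0]
    - [0,0,18.7,0.1,0,0,0]
    - [0,0,18.7,0.1,0,0,0]
    - [0,0,18.7,0.1,0,0,0]
  force: 40

```text
time: 3.7
position: [0.5675, 0.2204, 0.0605]
tool_rot: [0.44, -0.554, 0.554, -0.439]
ft_force: [0.8, -0.9, -0.6]
grip_width: 0.0159
```

```bash
python3 - <<'E'
from h import *
import cv2
s=robot.camera("scene")[:,:,::-1]
cv2.imwrite("pics/g1.png",cv2.resize(s[110:250,270:400],None,fx=4,fy=4,interpolation=cv2.INTER_CUBIC))
go([.5666,.2211,.2],-.229)
E
```

```text
t 3.75 shift cm [ -0.04 -13.95  -0.1 ] turn [ 0. -0.  0.] F [-0.3  0.3 -0.2] w 0.016 pos [0.5675 0.2204 0.0605] yaw -0.2291
```

View pics/g1.png

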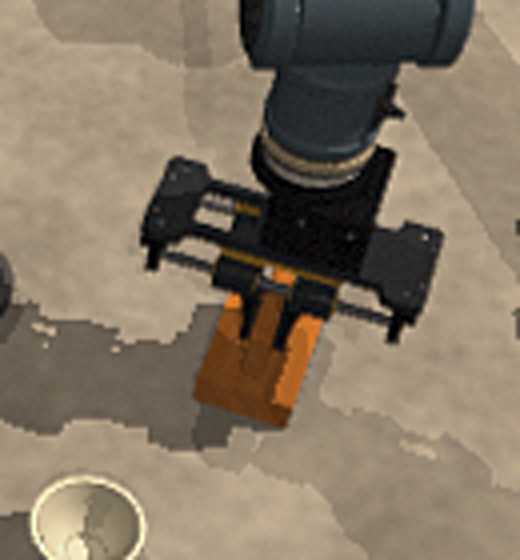

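```bash
python3 - <<'E'
from h import *
go([.5536,-.2113,.2],.319)
E
```

```text
t 3.75 shift cm [ 42.36 -13.95   8.45] turn [ 0.    -0.548  0.   ] F [-0.3  0.3 -0.2] w 0.016 pos [0.5675 0.2204 0.0605] yaw -0.2291
```

Call:
carry_out:
  moves:
    - [0,0,-3,0,0,0,0]
    - [0,0,-8,0,0,0,0]
    - [0,0,-13,0,0,0,0]
    - [0,0,-14,0,0,0,0]
    - [0,42.4,-14,8.4,0,-0.548,0]
    - [0,42.4,-14,8.4,0,-0.548,0]
    - [0,42.4,-14,8.4,0,-0.548,0]
    - [0,42.4,-14,8.4,0,-0.548,0]
    - [0,42.4,-14,8.4,0,-0.548,0]
    - [0,42.4,-14,8.4,0,-0.548,0]
    - [0,42.4,-14,8.4,0,-0.548,0]
    - [0,42.4,-14,8.4,0,-0.548,0]
    - [0,42.4,-14,8.4,0,-0.548,0]
    - [0,42.4,-14,8.4,0,-0.548,0]
    - [0,42.4,-14,8.4,0,-0.548,0]
    - [0,42.4,-14,8.4,0,-0.548,0]
    - [0,42.4,-14,8.4,0,-0.548,0]
    - [0,42.4,-14,8.4,0,-0.548,0]
    - [0,42.4,-14,8.4,0,-0.548,0]

```text
time: 5.65
position: [0.5532, -0.2104, 0.2006]
tool_rot: [-0.573, 0.414, -0.414, 0.573]
ft_force: [-0.6, 0.4, -3.1]
grip_width: 0.0155
```

```bash
python3 - <<'E'
from h import *
import cv2
s=robot.camera("scene")[:,:,::-1]
cv2.imwrite("pics/j1.png",cv2.resize(s[80:230,130:270],None,fx=4,fy=4,interpolation=cv2.INTER_CUBIC))
go([.5536,-.2113,.11],.319)
E
```

```text
t 5.7 shift cm [0.07 9.07 0.02] turn [-0.     0.001  0.   ] F [ 0.  -0.1 -2.4] w 0.0155 pos [ 0.5532 -0.2107  0.2007] yaw 0.3202
```

View pics/j1.png

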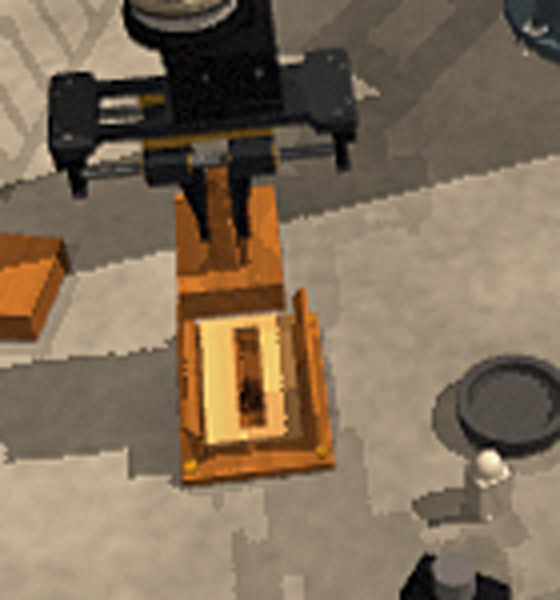

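```bash
python3 - <<'E'
from h import *
S=lambda u,v:np.array([(u+.5)/4+130-.5,(v+.5)/4+80-.5])
k=1e-3
o=[("scene",S(*uv),np.array(l)*k) for uv,l in [((180,312),(50,-35,140)),((284,308),(50,35,140)),((178,290),(50,-35,166)),((284,284),(50,35,166)),((176,194),(-50,-35,166)),((275,187),(-50,35,166))]]
x,r=fit(o,[.55,-.21,.3]);print("block",x.round(4),r.round(1).tolist())
from scipy.optimize import least_squares
ob=[(182,482,78,-56,0),(334,466,78,56,0),(203,444,62,-35,30),(198,322,-62,-35,30)]
sl=[(237,327,-1,-10),(258,326,-1,10),(262,426,1,10),(240,428,1,-10)]
def res(v):
    L=[(a[2]*k,a[3]*k,a[4]*k) for a in ob]+[(a[2]*v[3],a[3]*k,.03) for a in sl]
    uv=np.array([S(a[0],a[1]) for a in ob+sl])
    return (proj("scene",tf(*v[:3],L))-uv).ravel()
s=least_squares(res,[.555,-.21,.31,.045],loss='soft_l1',x_scale=[.01,.01,.1,.01]);print("jig",s.x.round(4),res(s.x).reshape(-1,2).round(1).tolist())
for z in(.022,.03,.038):
    q=ray("scene",S(252,412),z);d=q[:2]-s.x[:2];a=s.x[2];print(z,(np.cos(a)*d[0]+np.sin(a)*d[1]),(-np.sin(a)*d[0]+np.cos(a)*d[1]))
E
```

```text
block [ 0.55   -0.2104  0.2915] [[0.5, 1.6], [0.3, 0.3], [-0.5, 0.3], [-0.7, -0.5], [0.1, -0.5], [0.2, -0.7]]
jig [ 0.5558 -0.2108  0.3103  0.0517] [[-0.1, 1.4], [-0.0, 1.1], [0.2, -0.5], [0.4, -0.3], [-1.1, -0.0], [0.1, -0.5], [0.8, -0.4], [-0.5, -0.1]]
0.022 0.031034731499503802 0.00029470085083290257
0.03 0.03810813033684037 0.0009103636264351112
0.038 0.04518152917417697 0.0015260264020373702
```

```bash
python3 - <<'E'
from h import *
import cv2
s0=cv2.imread("pics/scene0.png");t0=cv2.imread("pics/top0.png");s1=robot.camera("scene")[:,:,::-1]
g=lambda a:np.clip((a.astype(float)/255)**.5*255,0,255).astype(np.uint8)
f=lambda im,x,y:cv2.resize(g(im[y:y+40,x:x+24]),None,fx=10,fy=10,interpolation=cv2.INTER_NEAREST)
cv2.imwrite("pics/z.png",cv2.hconcat([f(s0,180,155),f(s1,180,155),f(t0,303,190)]))
v=[]
x=(.5557,-.2108,.315)
for px in (-.018,-.009,0,.009,.018):
    L=[(px,0,.038),(px,0,.015)]
    print(px,(proj("scene",tf(*x,L))-[180,155]).round(1).tolist(),(proj("top",tf(*x,L))-[303,190]).round(1).tolist())
E
```

```text
-0.018 [[11.1, 12.1], [12.0, 17.2]] [[14.4, 24.5], [13.4, 24.8]]
-0.009 [[11.3, 14.2], [12.2, 19.3]] [[13.6, 22.0], [12.5, 22.4]]
0 [[11.4, 16.4], [12.3, 21.5]] [[12.7, 19.6], [11.7, 20.0]]
0.009 [[11.6, 18.6], [12.5, 23.7]] [[11.8, 17.2], [10.8, 17.6]]
0.018 [[11.7, 20.8], [12.6, 25.9]] [[10.9, 14.7], [9.9, 15.2]]
```

View pics/z.png

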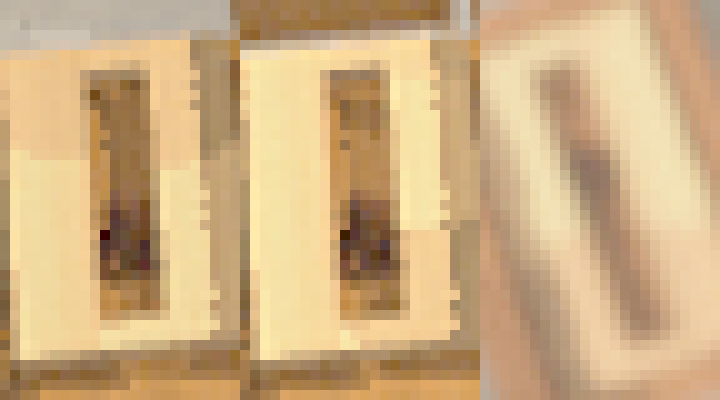

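Call:
carry_out:
  moves:
    - [0,0.15,3,-0.2,0,0.004,0]
    - [0,0.15,6,-0.2,0,0.004,0]
    - [0,0.15,7.8,-0.2,0,0.004,0]
    - [0,0.15,8.4,-0.2,0,0.004,0]
    - [0,0.15,8.8,-0.2,0,0.004,0]
    - [0,0.15,9.1,-0.2,0,0.004,0]
    - [0,0.15,9.3,-0.2,0,0.004,0]
    - [0,0.15,9.5,-0.2,0,0.004,0]
    - [0,0.15,9.5,-0.2,0,0.004,0]

```text
time: 6.65
position: [0.5518, -0.2137, 0.1059]
tool_rot: [-0.572, 0.415, -0.416, 0.572]
ft_force: [-0.2, -0.4, -2.5]
grip_width: 0.0154
```

```bash
python3 - <<'E'
from h import *
import cv2
s=robot.camera("scene")[:,:,::-1]
t=robot.camera("top")[:,:,::-1]
f=lambda a:cv2.resize(a,None,fx=5,fy=5,interpolation=cv2.INTER_CUBIC)
cv2.imwrite("pics/j2.png",cv2.hconcat([f(s[125:215,155:235]),f(t[165:255,275:353])]))
go([.5536,-.2113,.0985],.315)
E
```

```text
t 6.75 shift cm [-0.17  0.74  0.25] turn [-0. -0.  0.] F [-1.4 -0.8 -2.7] w 0.0158 pos [ 0.5517 -0.2137  0.1059] yaw 0.3148
```

View pics/j2.png

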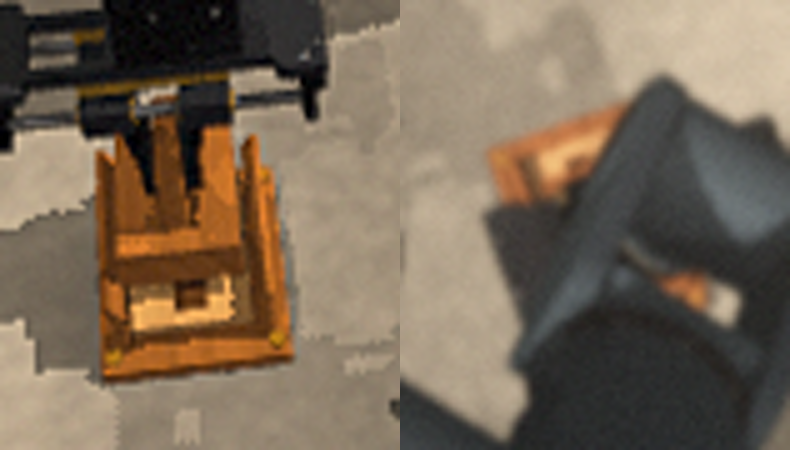

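Call:
carry_out:
  moves:
    - [0,0,0.2,0,0,0,0]
    - [0,0,0.4,0,0,0,0]
    - [0,0,0.5,0,0,0,0]
    - [0,0,0.6,0,0,0,0]
    - [0,0,0.7,0,0,0,0]
    - [0,0,0.75,0,0,0,0]
    - [0,0,0.75,0,0,0,0]

```text
time: 7.45
position: [0.5516, -0.2136, 0.0984]
tool_rot: [0.572, -0.415, 0.415, -0.572]
ft_force: [-1.3, -0.3, -0.2]
grip_width: 0.0156
```

Call:
carry_out:
  moves:
    - [0,0,0.05,0,0,0,0]
    - [0,0,0.05,0,0,0,0]
    - [0,0,0.05,0,0,0,0]

```text
time: 7.75
position: [0.5516, -0.2136, 0.0982]
tool_rot: [0.572, -0.415, 0.416, -0.572]
ft_force: [-1.7, -0.1, 5.2]
grip_width: 0.0156
```

Call:
carry_out:
  moves:
    - [0,0,0,0.15,0,0,0]
    - [0,0,0,0.3,0,0,0]
    - [0,0,0,0.45,0,0,0]
    - [0,0,0,0.6,0,0,0]
    - [0,0,0,0.6,0,0,0]

```text
time: 8.25
position: [0.5566, -0.2121, 0.0982]
tool_rot: [0.573, -0.415, 0.415, -0.572]
ft_force: [-3.7, -0.6, 6.8]
grip_width: 0.0157
```

Call:
carry_out:
  moves:
    - [0,0,0,0.15,0,0,0]
    - [0,0,0,0.3,0,0,0]
    - [0,0,0,0.3,0,0,0]

```text
time: 8.55
position: [0.5595, -0.2113, 0.0982]
tool_rot: [0.573, -0.415, 0.415, -0.572]
ft_force: [-3.8, -0.9, 6.0]
grip_width: 0.016
```

Call:
carry_out:
  moves:
    - [0,0,0,0.1,0,0,0]
    - [0,0,0,0.2,0,0,0]
    - [0,0,0,0.2,0,0,0]

```text
time: 8.85
position: [0.5615, -0.2106, 0.0981]
tool_rot: [0.573, -0.415, 0.415, -0.572]
ft_force: [-3.5, -1.1, 5.1]
grip_width: 0.016
```

Call:
carry_out:
  moves:
    - [0,0,0,0.1,0,0,0]
    - [0,0,0,0.2,0,0,0]
    - [0,0,0,0.2,0,0,0]

```text
time: 9.15
position: [0.5643, -0.2096, 0.0972]
tool_rot: [-0.572, 0.415, -0.416, 0.572]
ft_force: [1.1, 0.3, -1.7]
grip_width: 0.0156
```

Call:
carry_out:
  moves:
    - [0,0,0,0.1,0,0,0]
    - [0,0,0,0.2,0,0,0]
    - [0,0,0,0.2,0,0,0]

```text
time: 9.45
position: [0.5661, -0.2087, 0.0971]
tool_rot: [-0.572, 0.415, -0.415, 0.572]
ft_force: [0.5, -0.1, -2.6]
grip_width: 0.0156
```

Call:
carry_out:
  moves:
    - [0,0,0,0.1,0,0,0]
    - [0,0,0,0.2,0,0,0]
    - [0,0,0,0.2,0,0,0]

```text
time: 9.75
position: [0.568, -0.2083, 0.0975]
tool_rot: [-0.572, 0.415, -0.416, 0.572]
ft_force: [0.0, -0.4, -2.4]
grip_width: 0.0158
```

Call:
carry_out:
  moves:
    - [0,0,0.1,0.05,0,0,0]
    - [0,0,0.2,0.05,0,0,0]
    - [0,0,0.3,0.05,0,0,0]
    - [0,0,0.3,0.05,0,0,0]

```text
time: 10.15
position: [0.5681, -0.2081, 0.0943]
tool_rot: [0.572, -0.416, 0.415, -0.572]
ft_force: [0.3, 0.2, -2.1]
grip_width: 0.0157
```

Call:
carry_out:
  moves:
    - [0,0,0.1,0,0,0,0]
    - [0,0,0.2,0,0,0,0]
    - [0,0,0.3,0,0,0,0]
    - [0,0,0.3,0,0,0,0]

```text
time: 10.55
position: [0.5681, -0.2081, 0.0914]
tool_rot: [0.572, -0.416, 0.415, -0.572]
ft_force: [0.3, 0.1, -2.2]
grip_width: 0.0155
```

Call:
carry_out:
  moves:
    - [0,0,0.1,0,0,0,0]
    - [0,0,0.2,0,0,0,0]
    - [0,0,0.3,0,0,0,0]
    - [0,0,0.4,0,0,0,0]
    - [0,0,0.4,0,0,0,0]

```text
time: 11.05
position: [0.5683, -0.2082, 0.0879]
tool_rot: [-0.572, 0.415, -0.416, 0.572]
ft_force: [-0.6, 1.0, 3.0]
grip_width: 0.0152
```

Call:
carry_out:
  moves:
    - [0,0,0.1,0,0,0,0]
    - [0,0,0.2,0,0,0,0]
    - [0,0,0.3,0,0,0,0]
    - [0,0,0.4,0,0,0,0]
    - [0,0,0.4,0,0,0,0]

```text
time: 11.55
position: [0.5684, -0.2082, 0.084]
tool_rot: [-0.572, 0.415, -0.416, 0.572]
ft_force: [-1.1, 1.2, 7.1]
grip_width: 0.0159
```

Call:
carry_out:
  moves:
    - [0,0,0.1,0,0,0,0]
    - [0,0,0.15,0,0,0,0]
    - [0,0,0.15,0,0,0,0]

```text
time: 11.85
position: [0.5684, -0.2082, 0.0828]
tool_rot: [-0.572, 0.415, -0.416, 0.572]
ft_force: [-2.0, 1.1, 7.6]
grip_width: 0.0158
```

Call:
carry_out:
  moves:
    - [0,0,0.05,0,0,0,0]
    - [0,0,0.1,0,0,0,0]
    - [0,0,0.1,0,0,0,0]

```text
time: 12.15
position: [0.5684, -0.2082, 0.0824]
tool_rot: [0.572, -0.415, 0.416, -0.572]
ft_force: [-2.2, 1.2, 11.5]
grip_width: 0.0162
```

Call:
carry_out:
  moves:
    - [0,0,0.05,0,0,0,0]
    - [0,0,0.1,0,0,0,0]
    - [0,0,0.1,0,0,0,0]
    - [0,0,0.1,0,0,0,0]
    - [0,0,0.1,0,0,0,0]

```text
time: 12.65
position: [0.5684, -0.2082, 0.0824]
tool_rot: [-0.572, 0.415, -0.416, 0.572]
ft_force: [-4.5, 1.0, 16.2]
grip_width: 0.0159
```

```bash
python3 - <<'E'
from h import *
import cv2
s=robot.camera("scene")[:,:,::-1]
cv2.imwrite("pics/j3.png",cv2.resize(s[115:255,130:300],None,fx=4,fy=4,interpolation=cv2.INTER_CUBIC))
go([.5536,-.2113,.0825],.315);o=robot.get_obs();print(np.round(o["moment"],2),R.from_quat(o["tool_rot"]).as_matrix().round(4))
E
```

```text
t 12.7 shift cm [-0.17 -0.01 -1.5 ] turn [-0.001  0.     0.001] F [-4.1  2.9 16.8] w 0.0158 pos [ 0.5684 -0.2082  0.0824] yaw 0.315
[ 0.39  0.82 -0.03] [[ 3.098e-01  8.000e-04  9.508e-01]
 [-9.508e-01 -6.000e-04  3.098e-01]
 [ 8.000e-04 -1.000e+00  6.000e-04]]
```

View pics/j3.png

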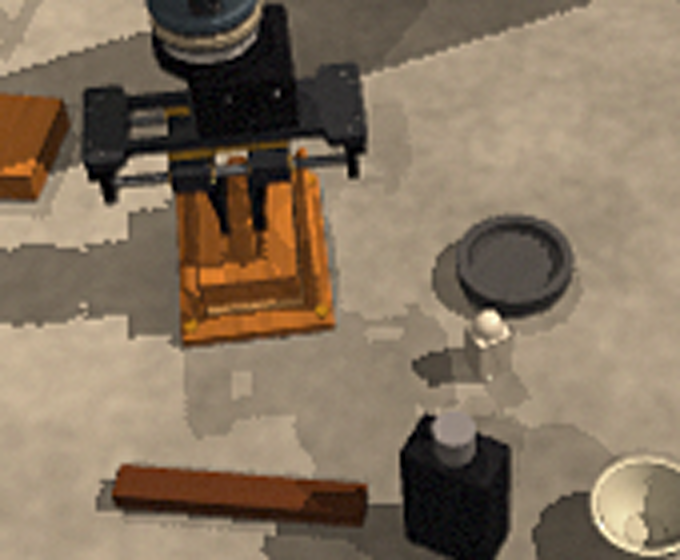

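```bash
python3 -c "
from rig import robot
print(robot.hand_in()); o=robot.get_obs(); print(o['time'],o['position'],o['ft_force'],o['grip_width'])"
```

```text
the job is handed in; nothing more can be done
None
the job is handed in; nothing more can be done
```

The printing block is on the locating pin in the jig and pressed down until the sprung bed stopped. I handed the job in at about 12.7 s with the gripper still holding it down.

**What I did:** I gripped the rib handle at 40 N and lowered the block between the rails until it rested on the pin tip. I slid it about 17 mm along the rails. It dropped onto the pin partway, and I went on to centre the hole. I then lowered it to the bed and pressed down.

**Last checks:**
- **Depth:** the block's underside came to about 22 mm above the desk, which is the full 8 mm of bed travel. Raising the push from 11.5 N to 16 N moved it no further, so the bed is at its stop.
- **Tilt and grip:** the tool tilts less than 0.1°, and the fingers are 15.9 mm apart on the 16 mm rib.
- **Surroundings:** the last picture shows the block sitting low between the rails. The nearby objects look undisturbed; the brush was outside that crop.

**Disagreements:** the first pin position I read from the pictures was wrong by about 10 mm, because I assumed the dark patch in the slot was the pin tip. A closer look put the pin about 14 mm ahead of `bed_rest`, which agrees with where the block dropped. A sideways force of about 4 to 5 N remained on the tool while pressed. I did not measure the bed joint directly; the depth comes from the tool height and the force.

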